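# Stack spacer, washer and bushing on the bolt of a classroom mechanics base

## Robot

A 6-joint arm with a two-finger parallel gripper is mounted at the origin on the work surface. World frame = base frame: x ahead of the robot, y to its left, z up, the work surface at z = 0. Lengths are in m, angles in rad, forces in N, time in s.
With the tool pointing down it reaches from about 0.3 to 0.875 m from the base axis. Payload 4.2 kg.
Tool frame: the origin (TCP) lies midway between the tips of the shut fingers; the grasp point (between the pads) lies 19 mm behind it; z points along the fingers, y is the line along which they close (so a half turn about z gives the same grasp; the last joint's range is limited). The gripper opens to 85 mm and grips with 20 to 120 N. Pads are 22 mm wide; open, the fingers measure 114 mm over their backs; the gripper's body (76 mm by 85 mm) begins 54 mm behind the grasp point. The pads swing forward as they close: fully open they stand 13 mm farther back than shut.
Start: joints at [-1.345, 0.32, 1.565, -0, 1.257, -0.02], TCP at [0.14, -0.558, 0.204] pointing down, gripper open.
Joint ranges: [-3.11, 3.11], [-0.84, 2.01], [0.21, 2.61], [-1.34, 4.49], [0.05, 2.63], [-2.56, 2.56]. Speed limits (rad/s): [2.57, 2.57, 3.14, 3.14, 3.14, 3.14].

## Interface

Orientations are given as a rotation vector (axis times angle).
In Python, from plant import get_state, cams, env gives the robot as it stands.
- The arm moves only by the tool step_arm, never from a script. Its argument "targets" is a list of rows, each a list of 4 numbers: the shift along the tool's x, y, z each as a share of 500 mm, from -1 to 1, then the turn about the tool's z as a share of pi rad, from -1 to 1. A call has 1 to 10 rows; each row is the pose to reach, as a shift and turn from the pose commanded when the call began, along the tool's axes at that moment, turning the shorter way round; what a row does not reach only later rows make up. A row lasts 1/12 s, in which the tool goes at most 41.7 mm and 7.16 degrees, less where a joint would pass 70% of its speed; a pose out of reach is approached as far as the arm can. A call with a number of a shift or a turn outside -1 to 1 is refused whole. A call with a gripper value outside its range is refused whole. "fingers" is the gripper command: -1 is shut, 1 is fully open, values between are in proportion, set as the call begins (left out, the last holds). The fingers move at their own pace and stop on an object; "grip_force" is the grip in N (left out, the last holds). Time passes only in rows, so rows that repeat a pose let the fingers close. It gives the time, the measured TCP pose, the force, the opening and the grip force at its end, in the units of the state.
- get_state(): the state, without advancing time (a new reading comes with each control period).
- cams.grab_frame(name): name is "scene" or "top" or "wrist"; returns a dict with "color" (384x512x3 uint8, blue, green, red), "fx", "fy", "cx", "cy" (pixels), "T" (4x4, takes a point from camera to world coordinates); the wrist camera has in their place "T_tool_cam" (4x4, takes a point from camera to tool coordinates, whose origin is the TCP and whose axes are the flange's). Camera axes: x right, y down, z forward; pixel columns grow to the right and rows downward; lengths in m; the calibration is good to about 2 mm. A picture is of the moment at which its call begins: read the wrist's pose just before it. There is no depth.
- env.finish_job(): hands the job in; it is judged then, once.
The state is a dict: "t": time; "joint_positions": joint angles; "qvel": joint speeds; "joint_efforts": joint torques, N m; "tcp_pos": TCP position; "orientation": TCP orientation; "contact_force": force on the tool from outside, world axes, zero at the start; "ft_torque": the same for the moment, N m; "opening": opening from 0.0 (shut) to 1.0 (fully open); "grip_force": force on a finger pad.
Only numpy, scipy, OpenCV 4.12 (cv2) and the standard library are available. Lean on these libraries where they do the work, as an engineer would, in place of code of your own. Each camera call takes 0.05 s, during which the arm holds its last target. There are 200 camera calls.

## Task

Rebuild the pivot of the class mechanics set: thread the three loose steel parts from the white tray onto the upright bolt of the slotted base, first the tall plain spacer, then the flat washer, then the flanged bushing (flange down), each slid all the way home on what lies beneath it, and let go. Find the bolt and seat the parts gently, without forcing or hammering anything against the base or bolt, and leave the mug, eraser, screwdriver and glue jar where they are.

Things in the scene. Friction and masses are not known exactly. Their poses are not given: they have to be found in the camera images.
- base: Fixed pale wooden base plate, 120 (x) by 130 (y) by 8 mm, flat on the desk; origin: centre of its underside, z up. A dark slot, 13 mm wide and 49 mm long, runs along its y axis through its middle; an upright steel bolt is clamped immovably in it by a round flanged nut. Plate, nut and bolt together must not be loaded with more than 40 N.
- slot_mid (a point): Middle of the slot, on the plate's top face, axes as the base's. The bolt stands at x = 0 but anywhere from y = -16 to +16 mm from here: where is not reported and must be seen or felt. Bolt: 12 mm across, its top 67 mm above this point, the top 3 mm tapering to 8 mm across. A part not lined up with it lands on its top.
- seat_level (a point): Same x, y as slot_mid, at the height of the flanged nut's top (nut: 32 mm across, 6 mm high, around the bolt), 14 mm above the plate's underside. Home heights of the undersides above this level: spacer 0, washer 25, bushing 31 mm; the bolt's top is 61 mm above it.
- tray: Fixed white shallow tray, 180 (x) by 280 (y) by 18 mm high, walls and floor 4 mm thick; origin: centre of its underside. The three steel parts stand on its floor (4 mm up) in a row along its y axis about 85 mm apart, in any order.
- spacer: Loose tall plain steel tube, 30 mm across, 25 mm high, straight 14 mm through hole, about 100 g. Origin: centre of its underside, z along the hole, up. Stands upright in the tray.
- washer: Loose flat round steel washer, 40 mm across, 6 mm thick, 14 mm hole, about 50 g. Origin: centre of its underside, z up. Lies flat in the tray.
- bushing: Loose steel flanged bushing: flange 36 mm across and 5 mm thick at the bottom, above it a barrel 25 mm across, 23 mm high overall, straight 14 mm through hole, about 60 g. Origin: centre of the flange's underside, z along the hole, up. Stands flange down in the tray.
- mug: Bystander: white mug, 80 mm across, 90 mm high, origin under its centre. Leave alone.
- eraser: Bystander: dark eraser, 30 by 55 by 14 mm, origin under its centre. Leave alone.
- screwdriver: Bystander: screwdriver lying on the desk, handle to its -x. Leave alone.
- gluepot: Bystander: small white glue jar, 54 mm across, 75 mm high, origin under its centre. Leave alone.

How it is judged:
On the way, in this order (a step that is already met when the one before it is completed fails the run):
1. the spacer is threaded on the bolt and seated on the flanged nut (x of spacer in the frame of base between -0.004 and 0.004 m and y of spacer in the frame of base between -0.02 and 0.02 m and z of spacer in the frame of base between 0.011 and 0.017 m and angle between spacer's own z axis and vertical below 0.12 rad), for 0.2 s.
2. the washer is threaded and seated on the spacer (all of step 1 and x of washer in the frame of base between -0.004 and 0.004 m and y of washer in the frame of base between -0.02 and 0.02 m and z of washer in the frame of base between 0.036 and 0.042 m and angle between washer's own z axis and vertical below 0.12 rad), for 0.2 s.
3. the bushing is threaded, flange down, and seated on the washer (all of step 2 and x of bushing in the frame of base between -0.004 and 0.004 m and y of bushing in the frame of base between -0.02 and 0.02 m and z of bushing in the frame of base between 0.042 and 0.048 m and angle between bushing's own z axis and vertical below 0.12 rad), for 0.2 s.
At the end, for the whole second after the job is handed in: Spacer, washer, bushing around the bolt in that order from below, undersides within 3 mm of 14, 39 and 45 mm above the base's underside, within 4 mm of the slot's midline and 20 mm of its middle along it, upright within 7 degrees, released and at rest (all of step 3 and linear speed of each of spacer, washer, bushing below 0.02 m/s); the robot touches nothing.
It fails at once if the base or its bolt is loaded with more than 40 N (contact force between base and anything else above 40 N).
It fails at once if the mug is moved by more than 20 mm (distance of mug from where it was at the start of the episode above 0.02 m).
It fails at once if the eraser is moved by more than 20 mm (distance of eraser from where it was at the start of the episode above 0.02 m).
It fails at once if the screwdriver is moved by more than 20 mm (distance of screwdriver from where it was at the start of the episode above 0.02 m).
It fails at once if the gluepot is moved by more than 20 mm (distance of gluepot from where it was at the start of the episode above 0.02 m).
It also fails if it takes over 72 s, if anything falls off the work surface, if the arm or the gripper's body presses on something with over 40 N, if the wrist force passes 120 N, or if a joint passes its speed limit or range.

## Working session

There is one attempt and no reset: what is moved stays moved. The work goes in short steps, Python scripts to look and compute and a tool call to move; the robot and the scene stay as the last step left them, time stands still between calls to the robot, and variables do not carry over. Pictures are saved under pics/ and viewed, at most 10 in all, crops included, and the job is handed in when it is done.

Besides the shell and the picture viewer there is one more tool, called after "Request:" by a JSON object that holds its "op" and its "data". step_arm: Moves the arm, as the interface text tells. Its arguments: {"type":"object","properties":{"targets":{"type":"array","items":{"type":"array","items":{"type":"number","minimum":-1,"maximum":1}}},"fingers":{"type":"number"},"grip_force":{"type":"number"}},"required":["targets"]}

```bash
mkdir -p pics; python3 - <<'E'
from plant import get_state,cams
import cv2,numpy as np
s=get_state();print({k:np.round(v,3) for k,v in s.items()})
for n in("top","scene"):
    f=cams.grab_frame(n);cv2.imwrite(f"pics/{n}0.png",f["color"]);print(n,f["fx"],f["fy"],f["cx"],f["cy"],np.round(f["T"],4).tolist())
f=cams.grab_frame("wrist");print(f["fx"],f["cx"],f["cy"],np.round(f["T_tool_cam"],4).tolist())
E
```

```text
{'t': np.float64(0.0), 'joint_positions': array([-1.345,  0.32 ,  1.566,  0.   ,  1.257, -0.02 ]), 'qvel': array([-0.001,  0.   ,  0.   , -0.   , -0.001,  0.   ]), 'joint_efforts': array([-2.0000e-03, -4.1553e+01, -2.3417e+01,  0.0000e+00,  8.0000e-03,
        0.0000e+00]), 'tcp_pos': array([ 0.14 , -0.557,  0.203]), 'orientation': array([-3.116, -0.385,  0.   ]), 'contact_force': array([ 0.33 , -0.117, -0.079]), 'ft_torque': array([-0.003, -0.033, -0.003]), 'grip_force': np.float64(0.0), 'opening': np.float64(1.001)}
top 418.7482741004574 418.7482741004574 252.66096118442854 191.7948202834731 [[-0.0164, -0.998, 0.0617, 0.5272], [-0.9998, 0.0156, -0.0146, 0.0567], [0.0136, -0.0619, -0.998, 1.0575], [0.0, 0.0, 0.0, 1.0]]
scene 426.4030630036672 426.4030630036672 256.0076392115186 194.02909074325916 [[0.2708, 0.7957, -0.5418, 1.149], [0.9626, -0.2261, 0.1492, -0.1102], [-0.0038, -0.562, -0.8272, 0.8843], [0.0, 0.0, 0.0, 1.0]]
336.4901421120517 253.71486951189044 192.8407515996915 [[0.0007, -0.953, -0.3029, 0.0782], [1.0, 0.0007, 0.0, 0.0009], [0.0002, -0.3029, 0.953, -0.1712], [0.0, 0.0, 0.0, 1.0]]
```

View pics/top0.png

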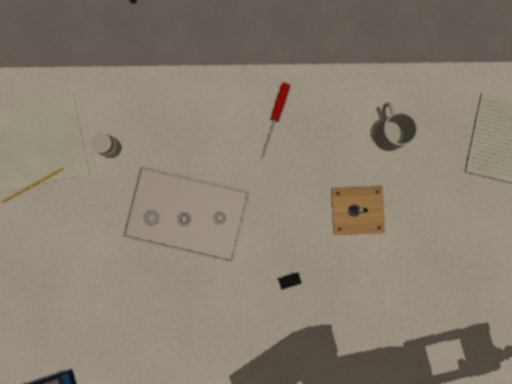

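View pics/scene0.png

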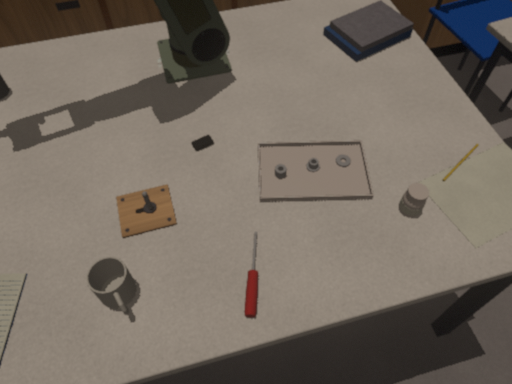

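The top view has the parts at px (151,217), (184,219) and (220,218), and the base at about (358,210). Comparing with the scene view, these look like washer, bushing and spacer in that order. I'll enlarge crops next.

```bash
cat > h.py <<'E'
import numpy as np,cv2
from plant import get_state,cams
from scipy.spatial.transform import Rotation as R
def ray(f,uv,z,T=None):
    T=f["T"] if T is None else T
    d=T[:3,:3]@np.array([(uv[0]-f["cx"])/f["fx"],(uv[1]-f["cy"])/f["fy"],1]);o=T[:3,3]
    return o+d*(z-o[2])/d[2]
def proj(f,p,T=None):
    T=f["T"] if T is None else T
    c=T[:3,:3].T@(np.array(p)-T[:3,3]);return [f["fx"]*c[0]/c[2]+f["cx"],f["fy"]*c[1]/c[2]+f["cy"]]
def wrist():
    s=get_state();f=cams.grab_frame("wrist")
    M=np.eye(4);M[:3,:3]=R.from_rotvec(s["orientation"]).as_matrix();M[:3,3]=s["tcp_pos"]
    f["T"]=M@f["T_tool_cam"];return s,f
E
python3 - <<'E'
from h import *
a=cv2.imread("pics/top0.png");b=cv2.imread("pics/scene0.png")
def c(i,x,y,w,h,k): return cv2.resize(i[y:y+h,x:x+w],None,fx=k,fy=k,interpolation=cv2.INTER_CUBIC)
# top: parts 120..250 x 160..262 (k3) ; base 325..391,180..240 ; scene base 110..180,180..240, scene parts
r1=np.hstack([c(a,120,165,130,100,3),c(a,325,177,66,60,5)])if 0 else np.hstack([c(a,120,165,132,100,3),c(a,325,177,66,50+10,6)[:300]])
r2=np.hstack([c(b,255,135,132,75,3),c(b,110,180,66,60,6)[:225]])if 0 else np.hstack([cv2.copyMakeBorder(c(b,255,138,132,66,3),0,102,0,0,cv2.BORDER_CONSTANT),c(b,113,183,66,50,6)])
im=np.vstack([r1,r2]);print(im.shape);cv2.imwrite("pics/c1.png",im)
E
```

```text
(600, 792, 3)
```

View pics/c1.png

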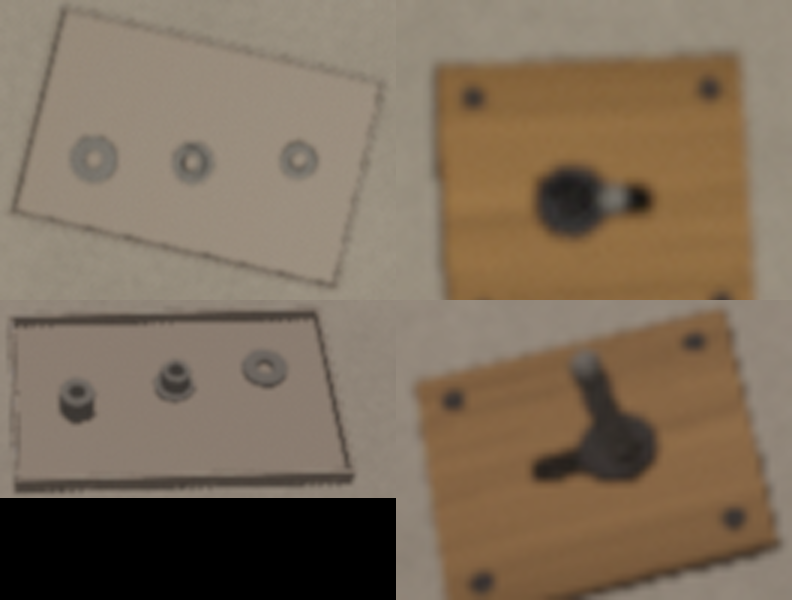

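The crops confirm it: washer at (151,218), bushing (184,219) and spacer (220,218) in the top view. The nut is at top (354,210) and scene (150,207), and the bolt tip at top (361,210) and scene (145,194).

```bash
python3 - <<'E'
from h import *
t=cams.grab_frame("top");s=cams.grab_frame("scene")
for n,u,z in[("wash",(150.7,217.7),.010),("bush",(184,218.4),.027),("spac",(219.3,218),.029),("nut",(353.7,210.3),.014),("bolttip",(360.7,210),.075)]:print(n,ray(t,u,z).round(4))
for n,u,z in[("wash",(343,160.3),.010),("bush",(313.2,159),.027),("spac",(280.3,166.5),.029),("nut",(150,207),.014),("bolttip",(144.6,193.6),.075)]:print(n,ray(s,u,z).round(4))
# base corners in top
for u in[(396,0)]:pass
for c in[(437,67),(738,55),(447,300)]:
  print(ray(t,(325+(c[0]-396)/6-.4,177+c[1]/6-.4),.008).round(4))
for c in[(65,7),(383,83),(335,286),(14,211)]:print("tray",ray(t,(120+c[0]/3-.3,165+c[1]/3-.3),.018).round(4))
E
```

```text
wash [0.5313 0.2962 0.01  ]
bush [0.5282 0.211  0.027 ]
spac [0.5278 0.1244 0.029 ]
nut [ 0.5415 -0.2102  0.014 ]
bolttip [ 0.5411 -0.2112  0.075 ]
wash [0.5357 0.2954 0.01  ]
bush [0.5227 0.2155 0.027 ]
spac [0.5243 0.1262 0.029 ]
nut [ 0.5453 -0.2103  0.014 ]
bolttip [ 0.5477 -0.2103  0.075 ]
[ 0.5992 -0.1573  0.008 ]
[ 0.6023 -0.2844  0.008 ]
[ 0.5016 -0.1587  0.008 ]
tray [0.6575 0.3173 0.018 ]
tray [0.5903 0.0547 0.018 ]
tray [0.4241 0.0967 0.018 ]
tray [0.4898 0.359  0.018 ]
```

```bash
cat >> h.py <<'E'
def mv(x,y,z,yaw=0.):
    s=get_state();M=R.from_rotvec(s["orientation"]).as_matrix()
    d=M.T@(np.array([x,y,z])-s["tcp_pos"])/.5
    cur=np.arctan2(M[1,0],M[0,0]);print("t",s["t"].round(2),"tcp",s["tcp_pos"].round(4),"yaw",cur.round(4),"row",d.round(4),(-(yaw-cur)/np.pi).round(4))
E
python3 -c "
from h import *
mv(.5435,-.2107,.15)"
```

```text
Traceback (most recent call last):
  File "h.py", line 18, in mv
    cur=np.arctan2(M[1,0],M[0,0]);print("t",s["t"].round(2),"tcp",s["tcp_pos"].round(4),"yaw",cur.round(4),"row",d.round(4),(-(yaw-cur)/np.pi).round(4))
                                            ^^^^^^^^^^^^
AttributeError: 'float' object has no attribute 'round'
```

```bash
sed -i 's/s\["t"\].round(2)/round(float(s["t"]),2)/; s/s\["tcp_pos"\].round(4)/np.round(s["tcp_pos"],4)/' h.py
python3 -c "
from h import *
mv(.5435,-.2107,.15)"
```

```text
t 0.25 tcp [ 0.1399 -0.5575  0.2039] yaw 0.2458 row [ 0.9518 -0.4762  0.1082] 0.0782
```

Request:
{"op": "step_arm", "data": {"targets": [[0.7, -0.35, 0.03, 0.078], [0.7, -0.35, 0.03, 0.078], [0.7, -0.35, 0.03, 0.078], [0.7, -0.35, 0.03, 0.078], [0.7, -0.35, 0.03, 0.078], [0.7, -0.35, 0.03, 0.078], [0.7, -0.35, 0.03, 0.078], [0.7, -0.35, 0.03, 0.078], [0.7, -0.35, 0.03, 0.078], [0.7, -0.35, 0.03, 0.078]]}}

```text
t: 1.08
tcp_pos: [0.4396, -0.2997, 0.1891]
orientation: [-3.14, -0.006, -0.002]
contact_force: [0.7, -0.1, 0.5]
opening: 0.998
grip_force: 0.0
```

```bash
python3 -c "
from h import *
mv(.5435,-.2107,.15)"
```

```text
t 1.08 tcp [ 0.4396 -0.2997  0.1891] yaw 0.0036 row [ 0.2084 -0.1771  0.0787] 0.0011
```

Request:
{"op": "step_arm", "data": {"targets": [[0.2084, -0.177, 0.078, 0.001], [0.2084, -0.177, 0.078, 0.001], [0.2084, -0.177, 0.078, 0.001], [0.2084, -0.177, 0.078, 0.001], [0.2084, -0.177, 0.078, 0.001], [0.2084, -0.177, 0.078, 0.001]]}}

```text
t: 1.58
tcp_pos: [0.541, -0.2136, 0.1497]
orientation: [-3.142, 0.0, 0.002]
contact_force: [0.3, -0.2, 0.0]
opening: 1.002
grip_force: 0.0
```

```bash
python3 - <<'E'
from h import *
s,f=wrist();mv(.5435,-.2107,.15)
print(s["orientation"],proj(f,[*s["tcp_pos"][:2],.075]))
cv2.imwrite("pics/w1.png",f["color"]);np.save("w1T.npy",f["T"])
E
```

```text
t 1.63 tcp [ 0.5406 -0.2144  0.1502] yaw -0.0017 row [ 0.0059 -0.0074  0.0004] -0.0005
[-3.14156101e+00  3.54178635e-04  2.49617364e-03] [np.float64(252.80500477133188), np.float64(192.99059538672014)]
```

View pics/w1.png

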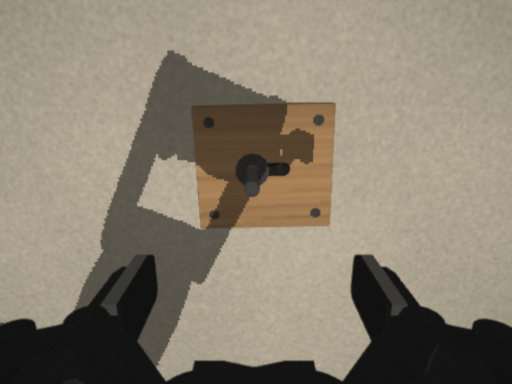

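The bolt tip is at (252,188), against a projected (253,193) for the point under the TCP, so the bolt is at about (0.544,-0.214). I'll lower the open fingers around it so that it can be compared with a held part at the same spot in the image.

Request:
{"op": "step_arm", "data": {"targets": [[0.007, 0, 0, 0], [0.007, -0.001, 0.06, 0], [0.007, -0.001, 0.12, 0], [0.007, -0.001, 0.196, 0], [0.007, -0.001, 0.196, 0], [0.007, -0.001, 0.196, 0], [0.007, -0.001, 0.196, 0]]}}

```text
t: 2.22
tcp_pos: [0.5455, -0.2151, 0.0543]
orientation: [3.14, -0.006, 0.005]
contact_force: [1.1, -0.2, 0.6]
opening: 1.003
grip_force: 0.0
```

```bash
python3 - <<'E'
from h import *
s,f=wrist();mv(.544,-.2138,.05)
print(s["orientation"],proj(f,[*s["tcp_pos"][:2],.075]),proj(f,[*s["tcp_pos"][:2],.014]),s["contact_force"])
cv2.imwrite("pics/w2.png",cv2.resize(f["color"][80:330,130:380],None,fx=2.4,fy=2.4,interpolation=cv2.INTER_CUBIC));cv2.imwrite("pics/w2full.png",f["color"]);np.save("w2T.npy",f["T"])
E
```

```text
t 2.27 tcp [ 0.546  -0.2151  0.0549] yaw -0.0033 row [-0.004  -0.0025  0.0098] -0.001
[ 3.14019543 -0.00561191  0.00462931] [np.float64(252.2654064139398), np.float64(251.36634199717284)] [np.float64(252.5615128382112), np.float64(208.91251089075274)] [ 1.08537302 -0.16218132  0.60949224]
```

View pics/w2.png

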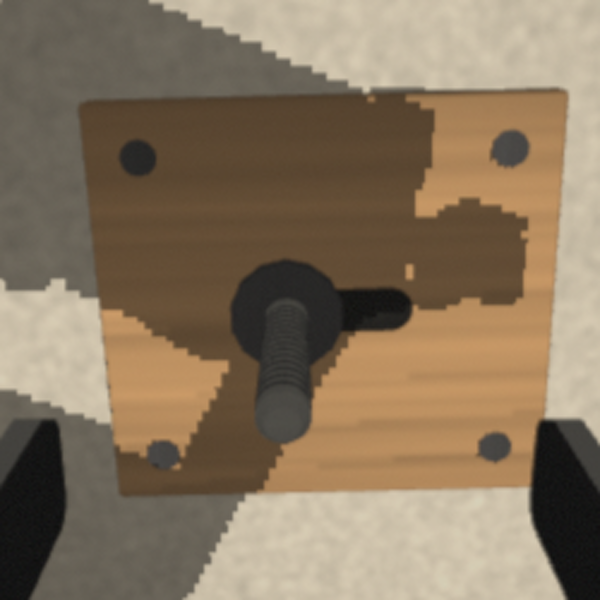

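The full-width edge of the bolt (at z 0.072) is centred at crop (283,418), which is full px (247.6,253.9). The nut is at crop (287,313). Next is the spacer.

```bash
python3 - <<'E'
from h import *
f=cams.grab_frame("wrist");T=np.load("w2T.npy")
print(ray(f,(247.6,253.9),.072,T),ray(f,(249.3,210.1),.014,T))
mv(.526,.125,.13)
E
```

```text
[ 0.54250407 -0.21266022  0.072     ] [ 0.54463381 -0.21286223  0.014     ]
t 2.32 tcp [ 0.5461 -0.2149  0.055 ] yaw -0.0031 row [-0.0416 -0.6794 -0.1515] -0.001
```

Request:
{"op": "step_arm", "data": {"targets": [[0, 0, -0.08, 0], [0, 0, -0.16, 0], [-0.02, -0.05, -0.16, 0], [-0.04, -0.68, -0.16, 0], [-0.04, -0.68, -0.16, 0], [-0.04, -0.68, -0.16, 0], [-0.04, -0.68, -0.16, 0], [-0.04, -0.68, -0.16, 0], [-0.04, -0.68, -0.16, 0], [-0.04, -0.68, -0.16, 0]], "fingers": 0.4, "grip_force": 30}}

```text
t: 3.15
tcp_pos: [0.5266, 0.1049, 0.1348]
orientation: [-3.141, 0.004, -0.007]
contact_force: [0.6, -0.1, -0.2]
opening: 0.7
grip_force: 0.0
```

```bash
python3 -c "
from h import *
mv(.526,.125,.11)"
```

```text
t 3.15 tcp [0.5266 0.1049 0.1348] yaw -0.0026 row [-0.0016 -0.0402  0.0497] -0.0008
```

Request:
{"op": "step_arm", "data": {"targets": [[-0.001, -0.04, 0.05, 0], [-0.001, -0.04, 0.05, 0], [-0.001, -0.04, 0.05, 0], [-0.001, -0.04, 0.05, 0], [-0.001, -0.04, 0.05, 0]]}}

```text
t: 3.57
tcp_pos: [0.5266, 0.1219, 0.1089]
orientation: [-3.141, 0.006, -0.005]
contact_force: [1.4, 0.0, 0.7]
opening: 0.701
grip_force: 0.0
```

```bash
python3 - <<'E'
from h import *
s,f=wrist();mv(.526,.125,.025)
print(s["orientation"],proj(f,[*s["tcp_pos"][:2],.029]))
cv2.imwrite("pics/w3.png",cv2.resize(f["color"][60:384,30:462],None,fx=1.8,fy=1.8,interpolation=cv2.INTER_CUBIC));np.save("w3T.npy",f["T"])
E
```

```text
t 3.62 tcp [0.5265 0.1218 0.1087] yaw -0.0041 row [-0.0014 -0.0064  0.1674] -0.0013
[-3.14138694  0.00586363 -0.00468546] [np.float64(252.84873157667914), np.float64(191.4182797210864)]
```

View pics/w3.png

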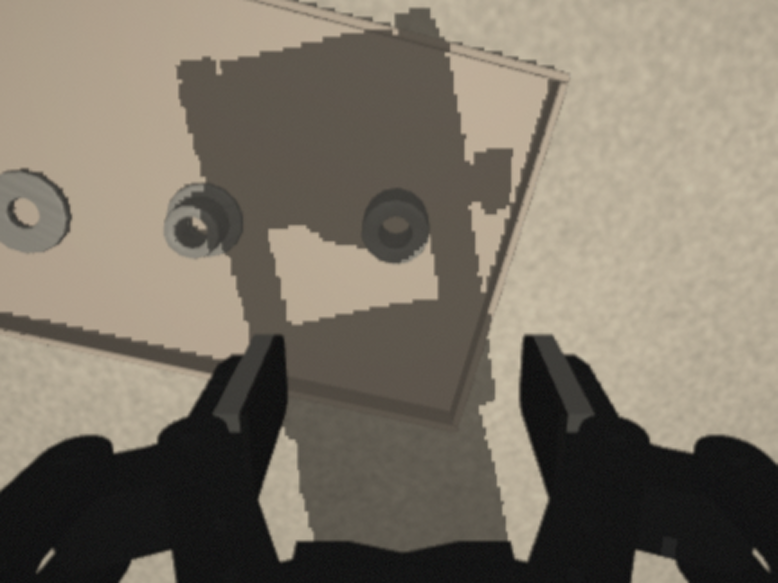

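The spacer's top hole is at crop (396,231), the bushing's hole at (190,229) and the washer's at (25,212). The fingers straddle the row at both sides.

```bash
python3 - <<'E'
from h import *
f=cams.grab_frame("wrist");T=np.load("w3T.npy")
for u,v,z in[(396,231.5,.029),(190,229,.027),(25,212,.01)]:print(ray(f,(30+u/1.8-.2,60+v/1.8-.2),z,T))
p=ray(f,(30+396/1.8-.2,60+231.5/1.8-.2),.029,T)
mv(p[0],p[1],.012)
E
```

```text
[0.52903594 0.12426031 0.029     ]
[0.52983112 0.2141304  0.027     ]
[0.53321664 0.29566931 0.01      ]
t 3.67 tcp [0.5263 0.1218 0.1085] yaw -0.0042 row [ 0.0049 -0.005   0.193 ] -0.0013
```

Request:
{"op": "step_arm", "data": {"targets": [[0.005, -0.005, 0.03, -0.001], [0.005, -0.005, 0.09, -0.001], [0.005, -0.005, 0.14, -0.001], [0.005, -0.005, 0.18, -0.001], [0.005, -0.005, 0.193, -0.001], [0.005, -0.005, 0.193, -0.001], [0.005, -0.005, 0.193, -0.001], [0.005, -0.005, 0.193, -0.001]]}}

```text
t: 4.33
tcp_pos: [0.5294, 0.1253, 0.0123]
orientation: [-3.141, -0.0, -0.005]
contact_force: [1.0, 0.7, 1.0]
opening: 0.701
grip_force: 0.0
```

Request:
{"op": "step_arm", "data": {"targets": [[0, 0, 0, 0], [0, 0, 0, 0], [0, 0, 0, 0], [0, 0, 0, 0], [0, 0, 0, 0], [0, 0, 0, 0], [0, 0, 0, 0], [0, 0, 0, 0]], "fingers": -1, "grip_force": 40}}

```text
t: 5.0
tcp_pos: [0.528, 0.1253, 0.0107]
orientation: [3.141, 0.001, -0.0]
contact_force: [-0.0, 0.2, 0.1]
opening: -0.002
grip_force: 0.0
```

The fingers shut completely on nothing, so I'll look.

```bash
python3 - <<'E'
from h import *
s,f=wrist();mv(.5278,.1241,.012);print(s["opening"],s["grip_force"])
g=cams.grab_frame("scene")["color"][110:230,240:400]
w=f["color"]
cv2.imwrite("pics/w4.png",np.hstack([w[60:384,80:430],cv2.resize(g,(432,324),interpolation=cv2.INTER_CUBIC)]));np.save("w4T.npy",f["T"])
E
```

```text
t 5.05 tcp [0.528  0.1253 0.0107] yaw 0.0008 row [-0.0003  0.0024 -0.0025] 0.0002
-0.0021762444174631985 0.0
```

View pics/w4.png

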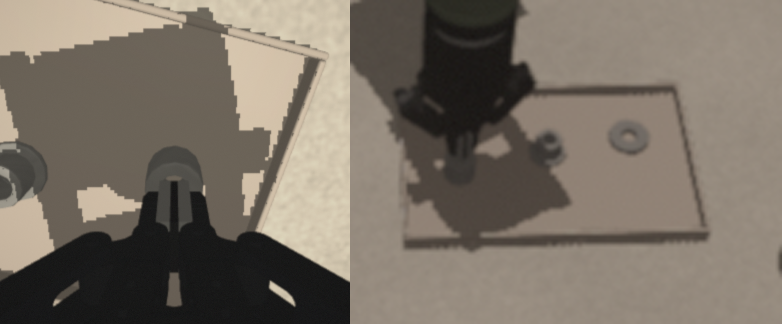

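```bash
python3 - <<'E'
from h import *
w=cv2.imread("pics/w4.png")[:,:350]
c=w[130:290,70:280]
c=np.clip(255*(c/255.)**.6,0,255).astype(np.uint8)
cv2.imwrite("pics/w4c.png",cv2.resize(c,None,fx=3.7,fy=3.7,interpolation=cv2.INTER_CUBIC))
E
```

```text
(no output)
```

View pics/w4c.png

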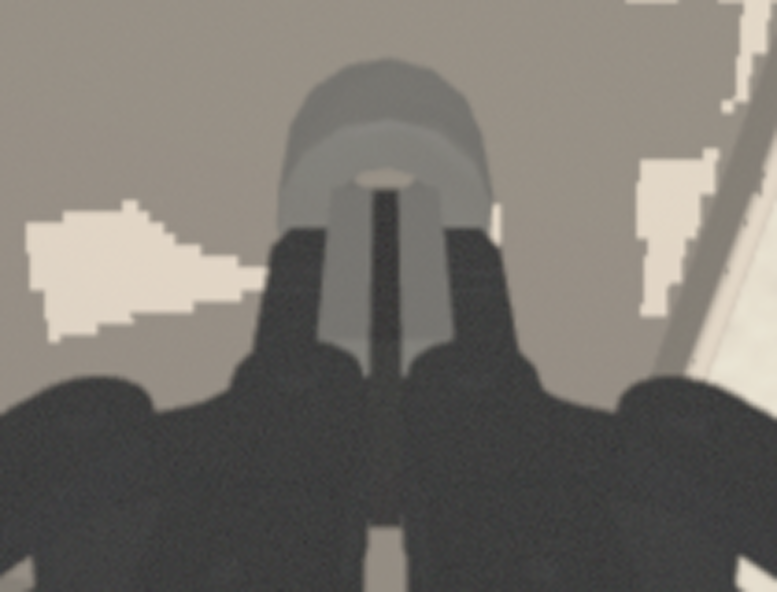

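The enlarged picture shows the fingers shut above the spacer, with its hole visible just in front of the pads. From the pixels, the real tips sit about 30 mm behind the reported TCP (the offset is about the same in the earlier pictures). So I'll open the fingers and go down in small steps, watching the force.

Request:
{"op": "step_arm", "data": {"targets": [[0, 0, 0, 0], [0, 0, 0, 0], [0, 0, 0, 0], [0, 0, 0, 0], [0, 0, 0, 0], [0, 0, 0, 0], [0, 0.001, 0.004, 0], [0, 0.001, 0.008, 0], [0, 0.001, 0.012, 0], [0, 0.001, 0.012, 0]], "fingers": 0.4}}

```text
t: 5.93
tcp_pos: [0.5276, 0.1247, 0.0042]
orientation: [3.141, 0.001, -0.002]
contact_force: [-0.5, 1.4, 0.5]
opening: 0.702
grip_force: 0.0
```

Request:
{"op": "step_arm", "data": {"targets": [[0, 0, 0.004, 0], [0, 0, 0.008, 0], [0, 0, 0.012, 0], [0, 0, 0.016, 0], [0, 0, 0.016, 0], [0, 0, 0.016, 0]]}}

```text
t: 6.43
tcp_pos: [0.5279, 0.1248, -0.0034]
orientation: [3.141, 0.001, -0.0]
contact_force: [-0.3, 0.1, -0.7]
opening: 0.699
grip_force: 0.0
```

Request:
{"op": "step_arm", "data": {"targets": [[0, 0, 0.004, 0], [0, 0, 0.008, 0], [0, 0, 0.012, 0], [0, 0, 0.016, 0], [0, 0, 0.016, 0], [0, 0, 0.016, 0]]}}

```text
t: 6.93
tcp_pos: [0.5279, 0.1248, -0.0114]
orientation: [3.141, 0.001, -0.001]
contact_force: [-0.2, -0.5, 0.5]
opening: 0.698
grip_force: 0.0
```

Request:
{"op": "step_arm", "data": {"targets": [[0, 0, 0.004, 0], [0, 0, 0.008, 0], [0, 0, 0.008, 0], [0, 0, 0.008, 0], [0, 0, 0.008, 0]]}}

```text
t: 7.35
tcp_pos: [0.5281, 0.1248, -0.0152]
orientation: [3.141, 0.001, 0.0]
contact_force: [-0.0, -0.7, 0.5]
opening: 0.701
grip_force: 0.0
```

Request:
{"op": "step_arm", "data": {"targets": [[0, 0, 0, 0], [0, 0, 0, 0], [0, 0, 0, 0], [0, 0, 0, 0], [0, 0, 0, 0], [0, 0, 0, 0], [0, 0, 0, 0], [0, 0, 0, 0]], "fingers": -1}}

```text
t: 8.02
tcp_pos: [0.5282, 0.1248, -0.0149]
orientation: [3.142, 0.001, 0.001]
contact_force: [-1.1, -0.4, 5.3]
opening: 0.325
grip_force: 39.9
```

It's gripped (about 28–30 mm, 40 N). I'll lift it, then carry it to just short (-x side) of the bolt.

Request:
{"op": "step_arm", "data": {"targets": [[0, 0, -0.01, 0], [0, 0, -0.03, 0], [0, 0, -0.09, 0], [0, 0, -0.15, 0], [0, 0, -0.22, 0], [-0.01, 0.06, -0.22, 0], [-0.04, 0.15, -0.22, 0], [-0.05, 0.25, -0.22, 0], [-0.05, 0.33, -0.22, 0], [-0.05, 0.41, -0.22, 0]]}}

```text
t: 8.85
tcp_pos: [0.5023, -0.0709, 0.0956]
orientation: [3.141, 0.003, 0.001]
contact_force: [0.6, -0.2, -0.7]
opening: 0.324
grip_force: 39.7
```

```bash
python3 -c "
from h import *
mv(.507,-.2127,.085);print(get_state()['opening'])"
```

```text
t 8.85 tcp [ 0.5023 -0.0709  0.0956] yaw 0.0016 row [0.0089 0.2837 0.0211] 0.0005
0.32429193231678516
```

Request:
{"op": "step_arm", "data": {"targets": [[0.009, 0.08, 0.02, 0], [0.009, 0.15, 0.02, 0], [0.009, 0.22, 0.02, 0], [0.009, 0.265, 0.02, 0], [0.009, 0.265, 0.02, 0], [0.009, 0.265, 0.02, 0], [0.009, 0.265, 0.02, 0], [0.009, 0.265, 0.02, 0]]}}

```text
t: 9.52
tcp_pos: [0.5076, -0.2007, 0.0849]
orientation: [-3.141, -0.003, 0.001]
contact_force: [-0.6, 0.1, -1.4]
opening: 0.323
grip_force: 39.8
```

```bash
python3 - <<'E'
from h import *
s,f=wrist();mv(.507,-.2127,.085);print(s["opening"],s["orientation"])
c=f["color"][110:310,150:350];c=np.clip(255*(c/255.)**.6,0,255).astype(np.uint8)
cv2.imwrite("pics/w5.png",cv2.resize(c,None,fx=3,fy=3,interpolation=cv2.INTER_CUBIC));np.save("w5T.npy",f["T"])
E
```

```text
t 9.57 tcp [ 0.5077 -0.2007  0.0849] yaw 0.0023 row [-0.0015  0.0241 -0.0001] 0.0007
0.32296056319569366 [-3.14117061e+00 -2.94725617e-03  5.98597197e-04]
```

View pics/w5.png

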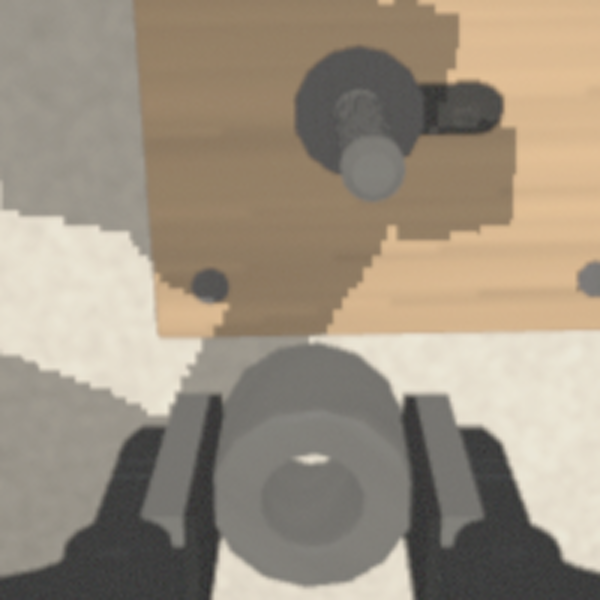

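The held spacer's top ring is centred at crop (312.5,499), and the bolt tip rim at (372,171).

```bash
python3 - <<'E'
from h import *
f=cams.grab_frame("wrist");T=np.load("w5T.npy")
q=lambda u,v:(150+u/3-.33,110+v/3-.33)
for z in(.1268,.1288,.1308):
  s=ray(f,q(312.5,499),z,T);c=T[:3,:3].T@(s-T[:3,3]);print(z,s,"offset from tcp",s-np.array([.5077,-.2007,0]),"depth",c[2], "ring depth est",336.5*.03/(197/3))
print("bolt",ray(f,q(372,171),.072,T),"nut",ray(f,q(359,108),.014,T))
E
```

```text
0.1268 [ 0.50676011 -0.20157068  0.1268    ] offset from tcp [-0.00093989 -0.00087068  0.1268    ] depth 0.14724144657936475 ring depth est 0.15373096446700504
0.1288 [ 0.50798772 -0.20156863  0.1288    ] offset from tcp [ 0.00028772 -0.00086863  0.1288    ] depth 0.14496328365056885 ring depth est 0.15373096446700504
0.1308 [ 0.50921534 -0.20156658  0.1308    ] offset from tcp [ 0.00151534 -0.00086658  0.1308    ] depth 0.14268512072177295 ring depth est 0.15373096446700504
bolt [ 0.5429197  -0.21255257  0.072     ] nut [ 0.54484461 -0.21260452  0.014     ]
```

```bash
python3 - <<'E'
from h import *
from scipy.optimize import least_squares
f=cams.grab_frame("wrist");T=np.load("w5T.npy")
a=np.linspace(0,2*np.pi,181)
def vs(x,y,z,r): 
    P=np.array([proj(f,[x+r*np.cos(t),y+r*np.sin(t),z],T) for t in a]);return P[:,1].min(),P[:,1].max(),np.ptp(P[:,0])
V=lambda v:110+v/3-.33
def res(p,full=False):
    x,z=p;o=vs(x,-.2016,z,.015);b=vs(x,-.2016,z-.025,.015);h=vs(x,-.2016,z,.007)
    r=[o[0]-V(411),o[1]-V(586),b[0]-V(342),h[1]-V(546),h[2]-101/3]
    if full: print("pred widths ring",o[2]*3,"hole",h[2]*3)
    return r
s=least_squares(res,[.507,.128]);print(s.x,s.x[0]-.5077,res(s.x,True))
def rb(p):
    x,z=p;o=vs(x,-.2126,z-.003,.006);return[o[0]*0+o[1]-V(201),(o[2]-64/3)*.5]
s=least_squares(rb,[.543,.075]);print("bolt",s.x)
print("bolt@.075",least_squares(lambda p:rb([p[0],.075])[:1],[.543]).x)
E
```

```text
pred widths ring 205.33203400761312 hole 95.77683225739003
[0.5060745  0.12668718] -0.0016254952248689891 [np.float64(-0.37827653326709765), np.float64(1.3282497718441277), np.float64(-0.30758239510899443), np.float64(-0.6351602031426182), np.float64(-1.7410559142033222)]
bolt [0.54289951 0.07413511]
bolt@.075 [0.54312978]
```

Request:
{"op": "step_arm", "data": {"targets": [[0.03, 0.012, 0, 0], [0.073, 0.022, 0, 0], [0.073, 0.022, 0, 0], [0.073, 0.022, 0.02, 0], [0.073, 0.022, 0.036, 0], [0.073, 0.022, 0.036, 0], [0.073, 0.022, 0.036, 0], [0.073, 0.022, 0.036, 0]]}}

```text
t: 10.33
tcp_pos: [0.5438, -0.2126, 0.0666]
orientation: [-3.141, -0.001, 0.001]
contact_force: [0.8, 0.5, -0.8]
opening: 0.325
grip_force: 39.8
```

```bash
python3 -c "
from h import *
mv(.544,-.2117,.05)"
```

```text
t 10.33 tcp [ 0.5438 -0.2126  0.0666] yaw 0.0008 row [ 0.0005 -0.0019  0.0332] 0.0002
```

Request:
{"op": "step_arm", "data": {"targets": [[0, -0.001, 0.004, 0], [0, -0.001, 0.008, 0], [0, -0.001, 0.012, 0], [0, -0.001, 0.014, 0], [0, -0.001, 0.016, 0], [0, -0.001, 0.018, 0], [0, -0.001, 0.02, 0], [0, -0.001, 0.021, 0], [0, -0.001, 0.022, 0], [0, -0.001, 0.023, 0]]}}

```text
t: 11.17
tcp_pos: [0.5444, -0.2124, 0.0553]
orientation: [3.141, 0.001, 0.0]
contact_force: [-0.4, 0.4, -1.4]
opening: 0.324
grip_force: 39.8
```

Request:
{"op": "step_arm", "data": {"targets": [[0, 0, 0.001, 0], [0, 0, 0.002, 0], [0, 0, 0.003, 0], [0, 0, 0.004, 0]]}}

```text
t: 11.5
tcp_pos: [0.5443, -0.2124, 0.0533]
orientation: [3.142, 0.001, 0.0]
contact_force: [-0.3, 0.4, -1.0]
opening: 0.328
grip_force: 39.8
```

Request:
{"op": "step_arm", "data": {"targets": [[0, 0, 0.002, 0], [0, 0, 0.004, 0], [0, 0, 0.006, 0], [0, 0, 0.008, 0], [0, 0, 0.01, 0], [0, 0, 0.012, 0]]}}

```text
t: 12.0
tcp_pos: [0.544, -0.2123, 0.0471]
orientation: [-3.141, -0.001, 0.001]
contact_force: [-1.5, -0.0, 0.2]
opening: 0.326
grip_force: 39.9
```

Request:
{"op": "step_arm", "data": {"targets": [[0, 0, 0.004, 0], [0, 0, 0.008, 0], [0, 0, 0.012, 0], [0, 0, 0.016, 0], [0, 0, 0.02, 0], [0, 0, 0.024, 0]]}}

```text
t: 12.5
tcp_pos: [0.544, -0.2123, 0.035]
orientation: [-3.141, -0.001, 0.001]
contact_force: [-3.4, 1.1, 1.9]
opening: 0.325
grip_force: 39.9
```

Request:
{"op": "step_arm", "data": {"targets": [[-0.001, 0, 0.004, 0], [-0.001, 0, 0.008, 0], [-0.001, 0, 0.012, 0], [-0.001, 0, 0.016, 0], [-0.001, 0, 0.02, 0], [-0.001, 0, 0.024, 0], [-0.001, 0, 0.028, 0], [-0.001, 0, 0.032, 0]]}}

```text
t: 13.17
tcp_pos: [0.5439, -0.2124, 0.0191]
orientation: [3.142, 0.001, 0.0]
contact_force: [-1.7, 1.2, 0.4]
opening: 0.328
grip_force: 39.9
```

Request:
{"op": "step_arm", "data": {"targets": [[-0.001, 0, 0.003, 0], [-0.001, 0, 0.006, 0], [-0.001, 0, 0.009, 0], [-0.001, 0, 0.012, 0], [-0.001, 0, 0.015, 0]]}}

```text
t: 13.58
tcp_pos: [0.5436, -0.2126, 0.0117]
orientation: [3.141, 0.001, 0.001]
contact_force: [-0.3, 0.3, -0.3]
opening: 0.323
grip_force: 39.9
```

Request:
{"op": "step_arm", "data": {"targets": [[0, 0, 0.002, 0], [0, 0, 0.004, 0], [0, 0, 0.006, 0], [0, 0, 0.008, 0], [0, 0, 0.01, 0], [0, 0, 0.012, 0], [0, 0, 0.014, 0], [0, 0, 0.016, 0], [0, 0, 0.018, 0]]}}

```text
t: 14.33
tcp_pos: [0.5433, -0.2124, 0.0027]
orientation: [3.142, 0.001, 0.0]
contact_force: [0.2, -0.2, -1.2]
opening: 0.326
grip_force: 39.8
```

Request:
{"op": "step_arm", "data": {"targets": [[0, 0, 0.002, 0], [0, 0, 0.004, 0], [0, 0, 0.006, 0], [0, 0, 0.006, 0]]}}

```text
t: 14.67
tcp_pos: [0.5432, -0.2123, -0.0004]
orientation: [-3.142, -0.001, 0.001]
contact_force: [0.6, 0.6, -0.3]
opening: 0.328
grip_force: 39.8
```

Request:
{"op": "step_arm", "data": {"targets": [[0, 0, 0.001, 0], [0, 0, 0.002, 0], [0, 0, 0.002, 0]]}}

```text
t: 14.92
tcp_pos: [0.5433, -0.2124, -0.0012]
orientation: [3.142, 0.001, -0.0]
contact_force: [-0.1, 0.1, -0.9]
opening: 0.323
grip_force: 39.8
```

Request:
{"op": "step_arm", "data": {"targets": [[0, 0, 0.001, 0], [0, 0, 0.002, 0], [0, 0, 0.003, 0], [0, 0, 0.003, 0]]}}

```text
t: 15.25
tcp_pos: [0.5433, -0.2124, -0.0028]
orientation: [3.142, 0.001, -0.0]
contact_force: [-0.4, 0.1, -0.7]
opening: 0.326
grip_force: 39.8
```

Request:
{"op": "step_arm", "data": {"targets": [[0, 0, 0.001, 0], [0, 0, 0.002, 0], [0, 0, 0.002, 0]]}}

```text
t: 15.5
tcp_pos: [0.5433, -0.2124, -0.0038]
orientation: [3.142, 0.001, -0.0]
contact_force: [1.3, 0.1, -0.8]
opening: 0.321
grip_force: 39.8
```

Request:
{"op": "step_arm", "data": {"targets": [[0, 0, 0.001, 0], [0, 0, 0.002, 0], [0, 0, 0.002, 0]]}}

```text
t: 15.75
tcp_pos: [0.5433, -0.2124, -0.0048]
orientation: [3.142, 0.001, -0.0]
contact_force: [-1.2, -0.8, -1.4]
opening: 0.325
grip_force: 39.8
```

Request:
{"op": "step_arm", "data": {"targets": [[0, 0, 0.001, 0], [0, 0, 0.001, 0], [0, 0, 0.001, 0]]}}

```text
t: 16.0
tcp_pos: [0.5434, -0.2124, -0.0049]
orientation: [3.141, 0.001, 0.0]
contact_force: [-0.8, -0.5, 2.5]
opening: 0.329
grip_force: 40.1
```

Request:
{"op": "step_arm", "data": {"targets": [[0, 0, 0.001, 0], [0, 0, 0.001, 0], [0, 0, 0.001, 0]]}}

```text
t: 16.25
tcp_pos: [0.5434, -0.2124, -0.005]
orientation: [3.141, 0.001, 0.0]
contact_force: [-1.5, 1.2, 5.4]
opening: 0.325
grip_force: 40.5
```

It's seated, with gentle contact at the expected height. Release, rise, and go to the washer.

Request:
{"op": "step_arm", "data": {"targets": [[0, 0, -0.002, 0], [0, 0, -0.002, 0], [0, 0, -0.002, 0], [0, 0, -0.002, 0], [0, 0, -0.03, 0], [0, 0, -0.1, 0], [0, 0, -0.17, 0], [0, 0, -0.22, 0], [-0.005, -0.06, -0.22, 0], [-0.01, -0.14, -0.22, 0]], "fingers": 0.25}}

```text
t: 17.08
tcp_pos: [0.5401, -0.1443, 0.1064]
orientation: [3.139, -0.005, 0.009]
contact_force: [0.8, 0.9, -1.8]
opening: 0.625
grip_force: 0.0
```

```bash
python3 -c "
from h import *
mv(.5324,.2962,.08)"
```

```text
t 17.08 tcp [ 0.5401 -0.1443  0.1064] yaw -0.0034 row [-0.0187 -0.8811  0.0506] -0.0011
```

Request:
{"op": "step_arm", "data": {"targets": [[-0.017, -0.8, 0.02, 0], [-0.017, -0.8, 0.02, 0], [-0.017, -0.8, 0.02, 0], [-0.017, -0.8, 0.02, 0], [-0.017, -0.8, 0.02, 0], [-0.017, -0.8, 0.02, 0], [-0.017, -0.8, 0.02, 0], [-0.017, -0.8, 0.02, 0], [-0.017, -0.8, 0.02, 0], [-0.017, -0.8, 0.02, 0]]}}

```text
t: 17.92
tcp_pos: [0.5291, 0.2616, 0.094]
orientation: [-3.14, -0.005, -0.001]
contact_force: [-0.2, 0.0, 0.6]
opening: 0.627
grip_force: 0.0
```

```bash
python3 -c "
from h import *
mv(.5324,.2962,.08)"
```

```text
t 17.92 tcp [0.5291 0.2616 0.094 ] yaw 0.003 row [ 0.0069 -0.0691  0.0282] 0.001
```

Request:
{"op": "step_arm", "data": {"targets": [[0.006, -0.07, 0.028, 0.001], [0.006, -0.07, 0.028, 0.001], [0.006, -0.07, 0.028, 0.001], [0.006, -0.07, 0.028, 0.001], [0.006, -0.07, 0.028, 0.001]]}}

```text
t: 18.33
tcp_pos: [0.5325, 0.2914, 0.0804]
orientation: [3.141, -0.005, -0.0]
contact_force: [0.3, -0.1, -0.5]
opening: 0.627
grip_force: 0.0
```

```bash
python3 - <<'E'
from h import *
s,f=wrist();mv(.5324,.2962,.04)
cv2.imwrite("pics/w6full.png",f["color"]);np.save("w6T.npy",f["T"])
print("exp",proj(f,[.5324,.2962,.010]))
g=cv2.resize(cv2.cvtColor(f["color"],cv2.COLOR_BGR2GRAY),None,fx=2,fy=2,interpolation=cv2.INTER_CUBIC)
k=336*.02/.2*2
c=cv2.HoughCircles(g,cv2.HOUGH_GRADIENT_ALT,1.5,20,param1=100,param2=.6,minRadius=15,maxRadius=90)
print(None if c is None else [(u/2,v/2,r/2,ray(f,(u/2-.25,v/2-.25),.010).round(4)) for u,v,r in c[0]])
E
```

```text
t 18.38 tcp [0.5327 0.2913 0.0806] yaw -0.0039 row [-0.0006 -0.0097  0.0812] -0.0012
exp [np.float64(246.41980023190973), np.float64(195.00190022818754)]
[(np.float32(246.75), np.float32(193.5), np.float32(25.296019), array([0.5338, 0.2961, 0.01  ])), (np.float32(362.25), np.float32(206.25), np.float32(16.591341), array([0.5233, 0.2081, 0.01  ])), (np.float32(246.75), np.float32(193.5), np.float32(9.112987), array([0.5338, 0.2961, 0.01  ])), (np.float32(362.25), np.float32(206.25), np.float32(10.152749), array([0.5233, 0.2081, 0.01  ])), (np.float32(169.5), np.float32(268.5), np.float32(12.149855), array([0.4701, 0.3594, 0.01  ]))]
```

Request:
{"op": "step_arm", "data": {"targets": [[0.001, -0.0095, 0.02, -0.001], [0.001, -0.0095, 0.08, -0.001], [0.001, -0.0095, 0.14, -0.001], [0.001, -0.0095, 0.17, -0.001], [0.001, -0.0095, 0.18, -0.001], [0.001, -0.0095, 0.18, -0.001], [0.001, -0.0095, 0.18, -0.001]], "fingers": 0.15}}

```text
t: 18.97
tcp_pos: [0.5337, 0.2973, -0.0092]
orientation: [-3.141, -0.0, -0.002]
contact_force: [0.8, 0.1, -0.3]
opening: 0.576
grip_force: 0.0
```

Request:
{"op": "step_arm", "data": {"targets": [[0, 0, 0.004, 0], [0, 0, 0.008, 0], [0, 0, 0.012, 0], [0, 0, 0.016, 0], [0, 0, 0.018, 0], [0, 0, 0.018, 0]]}}

```text
t: 19.47
tcp_pos: [0.5328, 0.2973, -0.0189]
orientation: [3.141, 0.001, -0.0]
contact_force: [-0.2, -1.1, 1.3]
opening: 0.574
grip_force: 0.0
```

Now feel for the tray floor.

Request:
{"op": "step_arm", "data": {"targets": [[0, 0.002, 0.002, 0], [0, 0.002, 0.004, 0], [0, 0.002, 0.006, 0], [0, 0.002, 0.008, 0], [0, 0.002, 0.008, 0]]}}

```text
t: 19.88
tcp_pos: [0.5328, 0.2963, -0.023]
orientation: [3.141, 0.001, -0.001]
contact_force: [-0.3, -0.2, 0.0]
opening: 0.573
grip_force: 0.0
```

Request:
{"op": "step_arm", "data": {"targets": [[0, 0, 0.002, 0], [0, 0, 0.004, 0], [0, 0, 0.006, 0], [0, 0, 0.006, 0]]}}

```text
t: 20.22
tcp_pos: [0.533, 0.2963, -0.0258]
orientation: [3.142, 0.001, 0.0]
contact_force: [1.0, 0.3, -0.1]
opening: 0.576
grip_force: 0.0
```

Request:
{"op": "step_arm", "data": {"targets": [[0, 0, 0.002, 0], [0, 0, 0.004, 0], [0, 0, 0.004, 0]]}}

```text
t: 20.47
tcp_pos: [0.5331, 0.2964, -0.0259]
orientation: [-3.141, -0.001, -0.001]
contact_force: [-3.2, -1.5, 12.3]
opening: 0.575
grip_force: 6.0
```

Floor felt at TCP z ≈ -0.026 (12 N). Back off slightly and close.

Request:
{"op": "step_arm", "data": {"targets": [[0, 0, -0.009, 0], [0, 0, -0.009, 0], [0, 0, -0.009, 0]]}}

```text
t: 20.72
tcp_pos: [0.5332, 0.2964, -0.0231]
orientation: [-3.141, -0.001, -0.001]
contact_force: [0.4, 0.6, -0.6]
opening: 0.578
grip_force: 0.0
```

Request:
{"op": "step_arm", "data": {"targets": [[0, 0, 0, 0], [0, 0, 0, 0], [0, 0, 0, 0], [0, 0, 0, 0], [0, 0, 0, 0], [0, 0, 0, 0]], "fingers": -1, "grip_force": 30}}

```text
t: 21.22
tcp_pos: [0.5329, 0.2963, -0.0231]
orientation: [3.141, 0.001, -0.0]
contact_force: [-2.0, -0.8, 5.2]
opening: 0.446
grip_force: 29.7
```

Request:
{"op": "step_arm", "data": {"targets": [[0, 0, -0.01, 0], [0, 0, -0.03, 0], [0, 0, -0.09, 0], [0, 0, -0.15, 0], [0, 0, -0.22, 0], [0, 0.06, -0.22, 0], [0.005, 0.14, -0.22, 0], [0.01, 0.22, -0.22, 0], [0.015, 0.3, -0.22, 0], [0.02, 0.38, -0.22, 0]]}}

```text
t: 22.05
tcp_pos: [0.543, 0.1048, 0.0874]
orientation: [-3.142, -0.003, -0.002]
contact_force: [1.1, -0.6, 0.1]
opening: 0.442
grip_force: 30.3
```

Request:
{"op": "step_arm", "data": {"targets": [[0, 0.08, 0, 0], [0, 0.16, 0, 0], [0, 0.24, 0, 0], [0, 0.32, 0, 0], [0, 0.4, 0, 0], [0, 0.48, 0, 0], [0, 0.56, 0, 0], [0, 0.6, 0, 0], [0, 0.6, 0, 0], [0, 0.6, 0, 0]]}}

```text
t: 22.88
tcp_pos: [0.5432, -0.1946, 0.087]
orientation: [-3.141, 0.003, -0.0]
contact_force: [0.1, 0.0, -1.3]
opening: 0.444
grip_force: 30.3
```

```bash
python3 - <<'E'
from h import *
s,f=wrist();mv(.5434,-.2124,.06);print(s["opening"],s["contact_force"])
cv2.imwrite("pics/w7full.png",f["color"]);np.save("w7T.npy",f["T"])
zt=s["tcp_pos"][2]+.0271+.006
g=cv2.resize(cv2.cvtColor(f["color"],cv2.COLOR_BGR2GRAY),None,fx=2,fy=2,interpolation=cv2.INTER_CUBIC)
c=cv2.HoughCircles(g,cv2.HOUGH_GRADIENT_ALT,1.5,20,param1=100,param2=.5,minRadius=15,maxRadius=110)
print("exp",proj(f,[*s["tcp_pos"][:2],zt]),None if c is None else [(u/2,v/2,r/2,(ray(f,(u/2-.25,v/2-.25),zt)-s["tcp_pos"]).round(4)) for u,v,r in c[0]])
E
```

```text
t 22.93 tcp [ 0.5431 -0.1934  0.0869] yaw -0.0002 row [0.0006 0.038  0.0538] -0.0001
0.44435812759566523 [ 0.13227203  0.01654401 -1.2744392 ]
exp [np.float64(252.05907067322892), np.float64(264.0787604821749)] [(np.float32(252.75), np.float32(264.75), np.float32(41.69246), array([-0.0002, -0.0002,  0.0331])), (np.float32(279.0), np.float32(204.0), np.float32(21.022343), array([ 0.0295, -0.0117,  0.0331])), (np.float32(252.75), np.float32(264.75), np.float32(14.7847595), array([-0.0002, -0.0002,  0.0331])), (np.float32(314.25), np.float32(273.0), np.float32(21.55452), array([-0.0046, -0.0288,  0.0331])), (np.float32(279.0), np.float32(204.0), np.float32(10.280821), array([ 0.0295, -0.0117,  0.0331])), (np.float32(284.25), np.float32(224.25), np.float32(10.400043), array([ 0.02  , -0.0142,  0.0331])), (np.float32(189.0), np.float32(265.5), np.float32(12.921565), array([-0.0006,  0.0293,  0.0331])), (np.float32(252.75), np.float32(264.75), np.float32(10.404389), array([-0.0002, -0.0002,  0.0331]))]
```

```bash
python3 - <<'E'
from h import *
f=cams.grab_frame("wrist");T=np.load("w7T.npy")
print(ray(f,(284,224),.0735,T),ray(f,(278.8,203.8),.039,T));mv(.5434,-.2124,.06)
E
```

```text
[ 0.54347359 -0.21326438  0.0735    ] [ 0.54396729 -0.21259194  0.039     ]
t 22.98 tcp [ 0.5432 -0.1928  0.0869] yaw 0.0011 row [0.0004 0.0393 0.0537] 0.0003
```

Request:
{"op": "step_arm", "data": {"targets": [[0.0005, 0.03, 0, 0], [0.0005, 0.0396, 0, 0], [0.0005, 0.0396, 0.02, 0], [0.0005, 0.0396, 0.045, 0], [0.0005, 0.0396, 0.06, 0], [0.0005, 0.0396, 0.062, 0], [0.0005, 0.0396, 0.062, 0], [0.0005, 0.0396, 0.062, 0]]}}

```text
t: 23.65
tcp_pos: [0.5438, -0.2133, 0.0559]
orientation: [3.141, 0.002, 0.0]
contact_force: [0.5, -0.0, 0.0]
opening: 0.44
grip_force: 30.3
```

Request:
{"op": "step_arm", "data": {"targets": [[0, 0, 0.002, 0], [0, 0, 0.004, 0], [0, 0, 0.006, 0], [0, 0, 0.008, 0], [0, 0, 0.01, 0], [0, 0, 0.012, 0], [0, 0, 0.014, 0]]}}

```text
t: 24.23
tcp_pos: [0.5436, -0.2135, 0.0487]
orientation: [3.142, 0.001, 0.0]
contact_force: [-0.3, -0.3, -1.1]
opening: 0.438
grip_force: 30.3
```

Request:
{"op": "step_arm", "data": {"targets": [[0, -0.0015, 0.001, 0], [0, -0.0015, 0.002, 0], [0, -0.0015, 0.004, 0], [0, -0.0015, 0.006, 0], [0, -0.0015, 0.008, 0], [0, -0.0015, 0.01, 0], [0, -0.0015, 0.012, 0], [0, -0.0015, 0.014, 0]]}}

```text
t: 24.9
tcp_pos: [0.5436, -0.2127, 0.0417]
orientation: [3.142, 0.001, 0.0]
contact_force: [0.0, 0.4, -0.3]
opening: 0.44
grip_force: 30.3
```

Request:
{"op": "step_arm", "data": {"targets": [[0, 0, 0.003, 0], [0, 0, 0.006, 0], [0, 0, 0.009, 0], [0, 0, 0.012, 0], [0, 0, 0.015, 0], [0, 0, 0.018, 0], [0, 0, 0.021, 0], [0, 0, 0.024, 0]]}}

```text
t: 25.57
tcp_pos: [0.5436, -0.2127, 0.0297]
orientation: [3.141, 0.001, 0.0]
contact_force: [0.1, -0.7, -0.2]
opening: 0.446
grip_force: 30.3
```

Threaded, no force. On to the seat, at TCP z ≈ 0.012.

Request:
{"op": "step_arm", "data": {"targets": [[0, 0, 0.003, 0], [0, 0, 0.006, 0], [0, 0, 0.009, 0], [0, 0, 0.012, 0], [0, 0, 0.015, 0], [0, 0, 0.018, 0], [0, 0, 0.021, 0], [0, 0, 0.024, 0], [0, 0, 0.027, 0], [0, 0, 0.029, 0]]}}

```text
t: 26.4
tcp_pos: [0.5435, -0.2127, 0.0151]
orientation: [-3.142, -0.001, 0.0]
contact_force: [0.8, -0.7, -1.3]
opening: 0.442
grip_force: 30.3
```

Request:
{"op": "step_arm", "data": {"targets": [[0, 0, 0.001, 0], [0, 0, 0.002, 0], [0, 0, 0.003, 0], [0, 0, 0.003, 0]]}}

```text
t: 26.73
tcp_pos: [0.5436, -0.2127, 0.0138]
orientation: [3.141, 0.001, -0.0]
contact_force: [-0.3, 1.1, -0.6]
opening: 0.437
grip_force: 30.3
```

Request:
{"op": "step_arm", "data": {"targets": [[0, 0, 0.001, 0], [0, 0, 0.002, 0], [0, 0, 0.002, 0]]}}

```text
t: 26.98
tcp_pos: [0.5435, -0.2127, 0.0127]
orientation: [3.142, 0.001, -0.0]
contact_force: [0.2, 0.2, -0.7]
opening: 0.442
grip_force: 30.3
```

Request:
{"op": "step_arm", "data": {"targets": [[0, 0, 0.001, 0], [0, 0, 0.002, 0], [0, 0, 0.002, 0]]}}

```text
t: 27.23
tcp_pos: [0.5437, -0.2127, 0.012]
orientation: [3.141, 0.001, 0.0]
contact_force: [0.1, -0.5, 0.8]
opening: 0.441
grip_force: 30.5
```

Request:
{"op": "step_arm", "data": {"targets": [[0, 0, 0.001, 0], [0, 0, 0.001, 0], [0, 0, 0.001, 0]]}}

```text
t: 27.48
tcp_pos: [0.5437, -0.2127, 0.0119]
orientation: [3.141, 0.001, 0.001]
contact_force: [-0.8, 1.1, 5.0]
opening: 0.436
grip_force: 30.9
```

Request:
{"op": "step_arm", "data": {"targets": [[0, 0, 0, 0], [0, 0, 0, 0], [0, 0, -0.004, 0], [0, 0, -0.004, 0], [0, 0, -0.03, 0], [0, 0, -0.09, 0], [0, 0, -0.16, 0], [0, 0, -0.18, 0], [-0.005, -0.06, -0.18, 0], [-0.01, -0.14, -0.18, 0]], "fingers": 0.25}}

```text
t: 28.32
tcp_pos: [0.5397, -0.1444, 0.1024]
orientation: [3.14, -0.005, 0.006]
contact_force: [0.4, 0.4, -0.4]
opening: 0.628
grip_force: 0.0
```

Request:
{"op": "step_arm", "data": {"targets": [[-0.01, -0.6, 0.02, 0], [-0.01, -0.6, 0.02, 0], [-0.01, -0.6, 0.02, 0], [-0.01, -0.6, 0.02, 0], [-0.01, -0.6, 0.02, 0], [-0.01, -0.6, 0.02, 0], [-0.01, -0.6, 0.02, 0], [-0.01, -0.6, 0.02, 0], [-0.01, -0.6, 0.02, 0], [-0.01, -0.6, 0.02, 0]]}}

```text
t: 29.15
tcp_pos: [0.5331, 0.1571, 0.0909]
orientation: [3.141, 0.003, -0.001]
contact_force: [0.5, -1.0, 0.4]
opening: 0.627
grip_force: 0.0
```

```bash
python3 -c "
from h import *
mv(.529,.2147,.09)"
```

```text
t 29.15 tcp [0.5331 0.1571 0.0909] yaw 0.0022 row [-0.0079 -0.1153  0.0018] 0.0007
```

Request:
{"op": "step_arm", "data": {"targets": [[-0.008, -0.08, 0.002, 0.001], [-0.008, -0.115, 0.002, 0.001], [-0.008, -0.115, 0.002, 0.001], [-0.008, -0.115, 0.002, 0.001], [-0.008, -0.115, 0.002, 0.001], [-0.008, -0.115, 0.002, 0.001]]}}

```text
t: 29.65
tcp_pos: [0.5294, 0.2129, 0.0903]
orientation: [3.141, -0.007, -0.0]
contact_force: [0.4, -0.1, 0.2]
opening: 0.623
grip_force: 0.0
```

```bash
python3 - <<'E'
from h import *
s,f=wrist();mv(.529,.2147,.04)
t=cams.grab_frame("scene")["color"]
cv2.imwrite("pics/s8.png",np.hstack([cv2.resize(t[170:240,105:185],(480,420),interpolation=cv2.INTER_CUBIC),cv2.resize(f["color"][120:330,150:310],(320,420))]))
g=cv2.resize(cv2.cvtColor(f["color"],cv2.COLOR_BGR2GRAY),None,fx=2,fy=2,interpolation=cv2.INTER_CUBIC)
c=cv2.HoughCircles(g,cv2.HOUGH_GRADIENT_ALT,1.5,20,param1=100,param2=.5,minRadius=15,maxRadius=110)
for u,v,r in (c[0] if c is not None else []): print(u/2,v/2,r/2,ray(f,(u/2-.25,v/2-.25),.027).round(4),ray(f,(u/2-.25,v/2-.25),.009).round(4))
E
```

```text
t 29.7 tcp [0.5294 0.2131 0.0903] yaw -0.0043 row [-0.0008 -0.0032  0.1006] -0.0014
271.5 324.75 48.85193 [0.4178 0.1979 0.027 ] [0.4032 0.1969 0.009 ]
252.0 198.0 15.762256 [0.5295 0.2136 0.027 ] [0.5235 0.2137 0.009 ]
252.0 198.0 9.598142 [0.5295 0.2136 0.027 ] [0.5235 0.2137 0.009 ]
339.75 270.0 12.741603 [0.4694 0.1447 0.027 ] [0.4587 0.1396 0.009 ]
384.75 376.5 11.486692 [0.3625 0.0971 0.027 ] [0.3437 0.0883 0.009 ]
169.5 244.5 9.437676 [0.4921 0.2772 0.027 ] [0.4832 0.2822 0.009 ]
```

Bushing found at (0.5295,0.2137). I'll grip its barrel with TCP z ≈ -0.014, just above the flange.

Request:
{"op": "step_arm", "data": {"targets": [[-0.001, -0.001, 0.02, -0.001], [-0.001, -0.001, 0.08, -0.001], [-0.001, -0.001, 0.14, -0.001], [-0.001, -0.001, 0.18, -0.001], [-0.001, -0.001, 0.2, -0.001], [-0.001, -0.001, 0.208, -0.001], [-0.001, -0.001, 0.208, -0.001], [-0.001, -0.001, 0.208, -0.001]]}}

```text
t: 30.42
tcp_pos: [0.5296, 0.2155, -0.013]
orientation: [-3.141, -0.001, -0.002]
contact_force: [0.7, -0.5, 0.2]
opening: 0.626
grip_force: 0.0
```

Request:
{"op": "step_arm", "data": {"targets": [[0, 0, 0, 0], [0, 0, 0, 0], [0, 0, 0, 0], [0, 0, 0, 0], [0, 0, 0, 0], [0, 0, 0, 0], [0, 0, 0, 0]], "fingers": -1, "grip_force": 40}}

```text
t: 31.0
tcp_pos: [0.5297, 0.2157, -0.0123]
orientation: [-3.141, -0.001, -0.004]
contact_force: [-0.5, -1.2, 5.7]
opening: 0.275
grip_force: 39.0
```

Request:
{"op": "step_arm", "data": {"targets": [[0, 0, -0.01, 0], [0, 0, -0.03, 0], [0, 0, -0.09, 0], [0, 0, -0.15, 0], [0, 0, -0.22, 0], [0, 0.06, -0.22, 0], [0.01, 0.14, -0.22, 0], [0.02, 0.22, -0.22, 0], [0.026, 0.3, -0.22, 0], [0.026, 0.38, -0.22, 0]]}}

```text
t: 31.83
tcp_pos: [0.5424, 0.0237, 0.0973]
orientation: [3.141, 0.002, 0.003]
contact_force: [0.1, -0.0, -1.6]
opening: 0.271
grip_force: 39.4
```

Request:
{"op": "step_arm", "data": {"targets": [[0, 0.08, 0, 0], [0, 0.16, 0, 0], [0, 0.24, 0, 0], [0, 0.32, 0, 0], [0, 0.4, 0, 0], [0, 0.44, 0, 0], [0, 0.44, 0, 0], [0, 0.44, 0, 0]]}}

```text
t: 32.5
tcp_pos: [0.5418, -0.1955, 0.0967]
orientation: [-3.141, 0.003, -0.0]
contact_force: [-0.5, -0.1, -1.7]
opening: 0.272
grip_force: 39.4
```

```bash
python3 - <<'E'
from h import *
s,f=wrist();mv(.5435,-.2127,.068);print(s["opening"],s["contact_force"])
zt=s["tcp_pos"][2]+.0163+.023
g=cv2.resize(cv2.cvtColor(f["color"],cv2.COLOR_BGR2GRAY),None,fx=2,fy=2,interpolation=cv2.INTER_CUBIC)
c=cv2.HoughCircles(g,cv2.HOUGH_GRADIENT_ALT,1.5,20,param1=100,param2=.5,minRadius=15,maxRadius=110)
print("exp",proj(f,[*s["tcp_pos"][:2],zt]))
for u,v,r in (c[0] if c is not None else []): print(u/2,v/2,r/2,(ray(f,(u/2-.25,v/2-.25),zt)-s["tcp_pos"]).round(4),ray(f,(u/2-.25,v/2-.25),.0735).round(4),ray(f,(u/2-.25,v/2-.25),.045).round(4))
E
```

```text
t 32.55 tcp [ 0.5418 -0.1944  0.0966] yaw -0.0002 row [0.0034 0.0366 0.0572] -0.0001
0.27157607520840205 [-0.53554161 -0.14588058 -1.69418301]
exp [np.float64(251.98144856537834), np.float64(271.1203509683504)]
255.0 270.0 48.257217 [ 0.0007 -0.0012  0.0393] [ 0.5057 -0.1969  0.0735] [ 0.4889 -0.197   0.045 ]
276.75 200.25 28.787949 [ 0.0334 -0.0102  0.0393] [ 0.5539 -0.2102  0.0735] [ 0.5441 -0.2122  0.045 ]
255.0 270.0 27.572884 [ 0.0007 -0.0012  0.0393] [ 0.5057 -0.1969  0.0735] [ 0.4889 -0.197   0.045 ]
255.0 270.0 19.419636 [ 0.0007 -0.0012  0.0393] [ 0.5057 -0.1969  0.0735] [ 0.4889 -0.197   0.045 ]
280.5 215.25 10.194562 [ 0.0267 -0.0119  0.0393] [ 0.5441 -0.2127  0.0735] [ 0.5329 -0.2151  0.045 ]
286.5 251.25 10.341161 [ 0.0099 -0.0149  0.0393] [ 0.5193 -0.2171  0.0735] [ 0.5045 -0.2201  0.045 ]
276.75 200.25 9.549714 [ 0.0334 -0.0102  0.0393] [ 0.5539 -0.2102  0.0735] [ 0.5441 -0.2122  0.045 ]
310.5 185.25 8.161464 [ 0.0398 -0.0239  0.0393] [ 0.5634 -0.2303  0.0735] [ 0.555  -0.2353  0.045 ]
```

Request:
{"op": "step_arm", "data": {"targets": [[0.003, 0.025, 0, 0], [0.003, 0.034, 0, 0], [0.003, 0.034, 0.02, 0], [0.003, 0.034, 0.045, 0], [0.003, 0.034, 0.058, 0], [0.003, 0.034, 0.06, 0], [0.003, 0.034, 0.06, 0], [0.003, 0.034, 0.06, 0]]}}

```text
t: 33.22
tcp_pos: [0.5439, -0.2115, 0.0664]
orientation: [3.141, 0.002, 0.001]
contact_force: [-0.0, 0.1, -0.6]
opening: 0.269
grip_force: 39.4
```

Request:
{"op": "step_arm", "data": {"targets": [[0, 0, 0.002, 0], [0, 0, 0.004, 0], [0, 0, 0.006, 0], [0, 0, 0.008, 0], [0, 0, 0.01, 0], [0, 0, 0.012, 0], [0, 0, 0.013, 0]]}}

```text
t: 33.8
tcp_pos: [0.5435, -0.2117, 0.0596]
orientation: [3.142, 0.001, -0.0]
contact_force: [-1.0, 0.9, -0.3]
opening: 0.273
grip_force: 39.4
```

Request:
{"op": "step_arm", "data": {"targets": [[0, 0.001, 0.001, 0], [0, 0.001, 0.002, 0], [0, 0.001, 0.004, 0], [0, 0.001, 0.006, 0], [0, 0.001, 0.008, 0], [0, 0.001, 0.01, 0], [0, 0.001, 0.012, 0], [0, 0.001, 0.014, 0]]}}

```text
t: 34.47
tcp_pos: [0.5436, -0.2122, 0.0527]
orientation: [3.142, 0.001, 0.0]
contact_force: [-0.2, 0.1, -0.4]
opening: 0.271
grip_force: 39.4
```

Request:
{"op": "step_arm", "data": {"targets": [[0, 0, 0.002, 0], [0, 0, 0.004, 0], [0, 0, 0.006, 0], [0, 0, 0.008, 0], [0, 0, 0.01, 0], [0, 0, 0.012, 0], [0, 0, 0.015, 0], [0, 0, 0.018, 0]]}}

```text
t: 35.13
tcp_pos: [0.5436, -0.2122, 0.0437]
orientation: [3.141, 0.001, 0.0]
contact_force: [0.3, -0.3, -0.3]
opening: 0.268
grip_force: 39.4
```

Threaded. Seat expected at TCP z ≈ 0.0287.

Request:
{"op": "step_arm", "data": {"targets": [[0, 0, 0.003, 0], [0, 0, 0.006, 0], [0, 0, 0.009, 0], [0, 0, 0.012, 0], [0, 0, 0.015, 0], [0, 0, 0.018, 0], [0, 0, 0.021, 0], [0, 0, 0.024, 0], [0, 0, 0.024, 0]]}}

```text
t: 35.88
tcp_pos: [0.5434, -0.2121, 0.0314]
orientation: [-3.141, -0.001, 0.001]
contact_force: [-0.4, -0.8, -0.3]
opening: 0.27
grip_force: 39.4
```

Request:
{"op": "step_arm", "data": {"targets": [[0, 0, 0.001, 0], [0, 0, 0.002, 0], [0, 0, 0.003, 0], [0, 0, 0.003, 0]]}}

```text
t: 36.22
tcp_pos: [0.5436, -0.2122, 0.0303]
orientation: [3.141, 0.001, -0.0]
contact_force: [-0.1, -0.3, -0.1]
opening: 0.276
grip_force: 39.4
```

Request:
{"op": "step_arm", "data": {"targets": [[0, 0, 0.001, 0], [0, 0, 0.002, 0], [0, 0, 0.002, 0]]}}

```text
t: 36.47
tcp_pos: [0.5436, -0.2122, 0.0293]
orientation: [3.142, 0.001, -0.0]
contact_force: [-0.5, 0.2, -0.3]
opening: 0.27
grip_force: 39.4
```

Request:
{"op": "step_arm", "data": {"targets": [[0, 0, 0.001, 0], [0, 0, 0.001, 0], [0, 0, 0.001, 0]]}}

```text
t: 36.72
tcp_pos: [0.5436, -0.2122, 0.0288]
orientation: [3.142, 0.001, 0.0]
contact_force: [0.1, -0.3, -0.8]
opening: 0.274
grip_force: 39.4
```

Request:
{"op": "step_arm", "data": {"targets": [[0, 0, 0.001, 0], [0, 0, 0.001, 0], [0, 0, 0.001, 0]]}}

```text
t: 36.97
tcp_pos: [0.5437, -0.2122, 0.0287]
orientation: [3.141, 0.001, 0.001]
contact_force: [-1.4, 0.7, 3.7]
opening: 0.273
grip_force: 39.8
```

Request:
{"op": "step_arm", "data": {"targets": [[0, 0, 0.001, 0], [0, 0, 0.001, 0], [0, 0, 0.001, 0]]}}

```text
t: 37.22
tcp_pos: [0.5438, -0.2123, 0.0287]
orientation: [3.141, 0.001, 0.001]
contact_force: [-0.7, 1.5, 7.1]
opening: 0.27
grip_force: 40.1
```

Seated. Release, rise, move clear, and check with the last picture.

Request:
{"op": "step_arm", "data": {"targets": [[0, 0, -0.003, 0], [0, 0, -0.003, 0], [0, 0, -0.003, 0], [0, 0, -0.003, 0], [0, 0, -0.03, 0], [0, 0, -0.09, 0], [0, 0, -0.16, 0], [0, 0, -0.18, 0], [0, 0, -0.18, 0], [0, 0, -0.18, 0]], "fingers": 0.4}}

```text
t: 38.05
tcp_pos: [0.5435, -0.2121, 0.1176]
orientation: [3.141, 0.001, 0.0]
contact_force: [-0.1, 0.1, -0.8]
opening: 0.7
grip_force: 0.0
```

Request:
{"op": "step_arm", "data": {"targets": [[-0.08, 0, 0, 0], [-0.14, 0, 0, 0], [-0.16, 0, 0, 0], [-0.16, 0, 0, 0], [-0.16, 0, 0, 0]]}}

```text
t: 38.47
tcp_pos: [0.4636, -0.2122, 0.1169]
orientation: [-3.141, -0.0, 0.001]
contact_force: [0.1, 0.1, 0.2]
opening: 0.703
grip_force: 0.0
```

```bash
python3 - <<'E'
from h import *
s,f=wrist();t=cams.grab_frame("scene")["color"]
cv2.imwrite("pics/s9.png",np.hstack([cv2.resize(t[170:240,105:185],(400,350),interpolation=cv2.INTER_CUBIC),cv2.resize(f["color"][30:205,150:350],(400,350),interpolation=cv2.INTER_CUBIC)]))
E
```

```text
(no output)
```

View pics/s9.png

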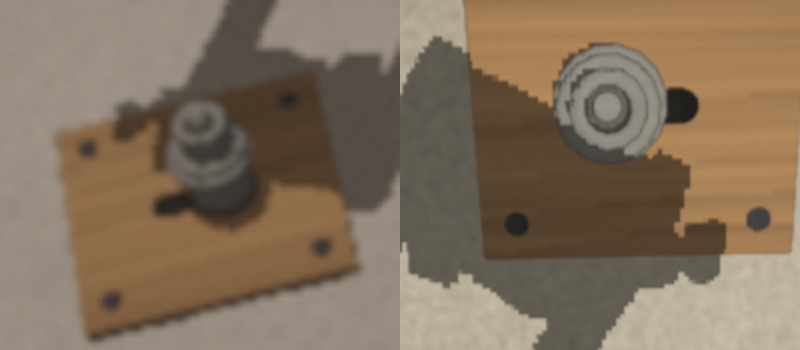

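The picture shows spacer, washer and bushing stacked upright on the bolt, whose tip shows through the bushing at (607,108). The gripper is clear.

```bash
python3 -c "
from plant import env
print(env.finish_job())"
```

```text
the job is handed in; nothing more can be done
None
```

The spacer, washer and bushing (flange down) are threaded on the bolt in that order, seated with only a few newtons of contact and released; the job was handed in at about 38 s, but no verdict came back.

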